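# Unbolt and lever open the shielded sample box

## Task

Open the shielded sample box with pushes of the fingertips only: push the bolt by its upright knob away from the lever, all the way off the hood's tongue, then press the pad on the long end of the lever down until the heavy hood is so high that the notched stay arm drops over its pin, and let go with the hood left propped open on the stay. Do not touch the hood or the stay arm, do not lift the lever out of its saddle, and leave the things standing round the box as they are.

Things in the scene. Friction and masses are not known exactly. Their poses are not given: they have to be found in the camera images.
- shield_box: fixed grey steel box 150 (x) x 170 (y) x 88 mm high on a dark 8 mm base plate that runs on under the lever to x = -192; 127 mm high with the shut hood. Origin: centre of its underside, on the work surface. -x is its front (with the bolt, facing the robot), +x its back (hood hinge), +y the lever's side, -y the stay arm's side. Yaw within 0.3 rad of the robot's frame
- hood (a joint): the heavy grey hood (about 1.4 kg, 150 x 170 x 36 mm), hinged along the box's back top edge. Angle in rad: 0 shut, grows as the front rises, 0.59 when propped on the stay, about 0.70 with the lever fully down. It falls shut if the lever is let go before the stay has dropped
- hood_front (a point): middle of the hood's front lower flange, 95 mm above the surface when shut
- bolt (a joint): the flat aluminium bolt on the box's front, above a small steel tongue of the hood, so that the hood cannot rise. Travel in m along the box's -y (away from the lever): starts at 0 to 0.005 (shot), free of the tongue from 0.022, end stop at 0.030. It drags with about 1.5 N and stays where it is put
- bolt_knob (a point): centre of the black ball (16 mm) on the bolt's upright handle, 137 mm above the surface. Below it a 9 mm round rod stands 37 mm in front of the hood's front face, free on all sides down to 108 mm above the surface and 13 mm clear of the bolt guides behind it (tops at 112 mm). Push rod or ball along the box's -y, from the lever side
- lift_lever: loose straight steel bar 282 x 24 x 8 mm (0.4 kg) that lies along the box's x beside it, resting by its round cross pin in an open notched saddle; origin on the cross pin, 86 mm above the surface, at (-45, 115) mm in the box's frame. The short end (+x) lies under a lug of the hood, the long end (-x) points up and towards the robot at about 13 degrees
- lever_pad (a point): middle of the top face of the black ribbed rubber pad (46 x 40 mm) at the lever's long end, 180 mm from the cross pin; about 140 mm above the surface at the start. Pressed, it swings down about the cross pin (under 12 mm along x). The stay drops with the pad at about 73 mm; a stop ends the travel at 63 mm. Needs 9 to 16 N to start, 5 to 10 N from half way. Released, the lever stays down
- stay (a joint): flat steel stay arm pivoted low on the box's -y side wall, lying by its weight on a pin of the hood. Angle in rad, grows as its tip rises: 0 at the start, about 0.14 as the rising hood lifts it, then it drops by 0.06 to about 0.067 when its notch falls over the pin (hood at about 0.61) and props the hood
- weight_500: steel check weight with a head, 38 mm across, 62 mm tall, standing in front of the box; origin under its centre
- weight_200: brass check weight with a head, 29 mm across, 46 mm tall, standing in front of the box; origin under its centre
- touchstone: flat black stone 42 x 95 x 16 mm lying in front of the box; origin under its centre
- acid_22: brown dropper bottle with a red bulb, 29 mm across, 81 mm tall, beside the box on its -y side; origin under its centre
- reference_disc_1: black puck 40 mm across, 12 mm thick, lying at the box's -y front corner; origin under its centre

How it is judged:
By the outcome, as a careful person would: the job done as asked, in the order asked, and still so for the second after the job is handed in, with the robot touching nothing.
It also fails if it takes over 48 s, if anything falls off the work surface, if the arm or the gripper's body presses on something with over 40 N, if the wrist force passes 120 N, or if a joint passes its speed limit or range.

## Robot

A 6-joint arm with a two-finger parallel gripper is mounted at the origin on a cart in front of the work surface, level with it; the furniture and walls round the work are solid. World frame = base frame: x ahead of the robot, y to its left, z up, the work surface at z = 0. Lengths are in m, angles in rad, forces in N, time in s.
With the tool pointing down it reaches from about 0.3 to 0.875 m from the base axis. Payload 4.2 kg.
Tool frame: the origin (TCP) lies at the very end of the fingers, on their centre line; the grasp point (between the pads) lies ctrl.tcp_to_grasp behind it (ctrl.tcp_to_grasp is the distance from the TCP to the grasp point, in m); z points along the fingers, y is the line along which they close (so a half turn about z gives the same grasp; the last joint's range is limited). The gripper opens to 85 mm and grips with 20 to 120 N. Pads are 22 mm wide; open, the fingers measure 114 mm over their backs; the gripper's body (76 mm by 85 mm) begins 54 mm behind the grasp point. The pads swing forward as they close: fully open they stand 13 mm farther back than shut.
Start: joints at [1.18, 0.32, 1.565, -0, 1.257, -0.02], TCP at [0.208, 0.536, 0.231] pointing down, gripper open.
Joint ranges: [-3.11, 3.11], [-0.84, 2.01], [0.21, 2.61], [-1.34, 4.49], [0.05, 2.63], [-2.56, 2.56]. Speed limits (rad/s): [2.57, 2.57, 3.14, 3.14, 3.14, 3.14].

## Interface

Orientations are given as a unit quaternion [w, x, y, z].
In Python, from station import monitor, read_camera, get_calibration, ticket, ctrl gives the robot as it stands.
- The arm moves only by the shell command python3 -m jog 'ROWS' [OPENING] [FORCE]. ROWS is JSON, a list of rows, each a list of 6 numbers: the shift along the tool's x, y, z in m, then the turn, a rotation vector about the tool's x, y, z in degrees. In form: [[x, y, z, rx, ry, rz], ...]. A call has 1 to 5 rows; each row is the pose to reach, as a shift and turn from the pose commanded when the call began, along the tool's axes at that moment; what a row does not reach only later rows make up. A row lasts 1/10 s, in which the tool goes at most 50 mm and 8.59 degrees, less where a joint would pass 70% of its speed; a pose out of reach is approached as far as the arm can. A call with a gripper value outside its range is refused whole. OPENING is the opening, from -1 (shut) to 1 (fully open), so that 0 is half open, set as the call begins (- or left out, the last holds). The fingers move at their own pace and stop on an object; FORCE is the grip in N (left out, the last holds). Time passes only in rows, so rows that repeat a pose let the fingers close. It gives the time, the measured TCP pose, the force, the opening and the grip force at its end, in the units of the state.
- monitor.state(): the state, without advancing time (a new reading comes with each control period).
- read_camera(name): name is "scene" or "side" or "wrist"; returns the picture (420x560x3 uint8, blue, green, red); there is no depth.
- get_calibration(name): a dict with "camera_matrix" (3x3 intrinsics, pixels), "k1" (the pictures are not rectified: a ray, as slopes to the right and down, at radius r is drawn at 1 + k1 r^2 times it, then the intrinsics apply), "rvec" (rotation vector, rad) and "tvec" (3), from world to camera coordinates, as OpenCV has them. Camera axes: x right, y down, z forward; pixel columns grow to the right and rows downward; lengths in m; the calibration is good to about 2 mm. A picture is of the moment at which its call begins: read the wrist's pose just before it. get_calibration takes no time and is no camera call; for the wrist camera it gives the pose at the moment of the call.
- ticket.hand_in(): hands the job in; it is judged then, once.
The state is a dict: "time_s": time; "joint_pos": joint angles; "qd": joint speeds; "tau": joint torques, N m; "eef_pos": TCP position; "tool_rot": TCP orientation; "contact_force": force on the tool from outside, world axes, zero at the start; "moment": the same for the moment, N m; "grip_width": opening from 0.0 (shut) to 1.0 (fully open); "grip_force": force on a finger pad.
Only numpy, scipy, OpenCV 4.12 (cv2) and the standard library are available. Lean on these libraries where they do the work, as an engineer would, in place of code of your own. Each camera call takes 0.05 s, during which the arm holds its last target. There are 200 camera calls.

## Working session

There is one attempt and no reset: what is moved stays moved. The work goes in short steps, Python scripts to look and compute and a shell command to move; the robot and the scene stay as the last step left them, time stands still between calls to the robot, and variables do not carry over. Pictures are saved under pics/ and viewed, at most 10 in all, crops included, and the job is handed in when it is done.

```bash
mkdir -p pics; python3 - <<'E'
from station import *
import cv2,json
s=monitor.state();print({k:s[k] for k in("time_s","eef_pos","tool_rot","grip_width")},ctrl.tcp_to_grasp)
for n in("scene","side"):
    cv2.imwrite(f"pics/{n}0.png",read_camera(n)); c=get_calibration(n);print(n,c)
E
```

```text
{'time_s': 0.0, 'eef_pos': array([0.20816761, 0.53547678, 0.23048771]), 'tool_rot': array([-1.97092583e-04,  1.84347912e-01,  9.82860651e-01, -8.65265732e-04]), 'grip_width': 1.0007700082432691} 0.0187
scene {'camera_matrix': array([[414.76373033,   0.        , 277.95973632],
       [  0.        , 414.76373033, 211.3351561 ],
       [  0.        ,   0.        ,   1.        ]]), 'k1': -0.08020799273424069, 'rvec': array([ 2.2316814 , -1.02344906,  0.36412477]), 'tvec': array([-0.39586215,  0.44302571,  0.71613752])}
side {'camera_matrix': array([[426.61183009,   0.        , 278.60882461],
       [  0.        , 426.61183009, 198.14795669],
       [  0.        ,   0.        ,   1.        ]]), 'k1': -0.011231020937918557, 'rvec': array([ 0.48330206, -2.72014431,  1.20050757]), 'tvec': array([0.60430102, 0.21161014, 0.78815134])}
```

View pics/scene0.png

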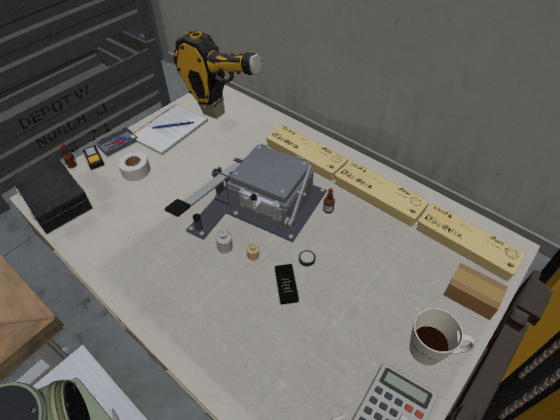

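View pics/side0.png

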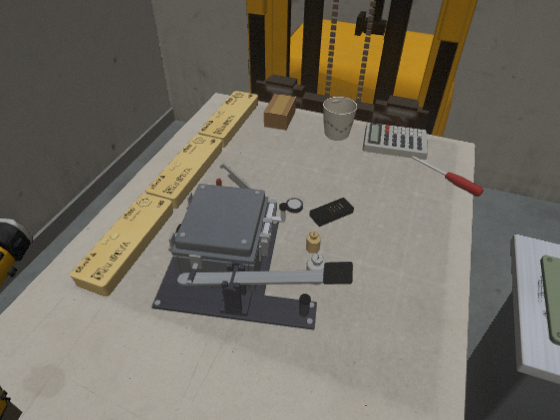

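The scene view shows the box at (265,185), the pad at (178,207) and the knob near (254,197). In the side view the pad is at (338,273) and the knob is probably at (284,207). I'll zoom in on both.

```bash
cat > h.py <<'E'
import numpy as np,cv2
from station import *
def cam(n):
    c=get_calibration(n);R=cv2.Rodrigues(np.array(c["rvec"],float))[0];return c,R,np.ravel(c["tvec"])
def ray(n,px):
    c,R,t=cam(n);d=np.array([c["k1"],0,0,0,0],float)
    u=cv2.undistortPoints(np.array([[px]],float),c["camera_matrix"],d)[0,0]
    v=R.T@np.array([u[0],u[1],1]);return -R.T@t,v/np.linalg.norm(v)
def plane(n,px,z):
    o,v=ray(n,px);return o+v*(z-o[2])/v[2]
def tri(a,b):
    (o1,v1),(o2,v2)=ray("scene",a),ray("side",b)
    s=np.linalg.lstsq(np.c_[v1,-v2],o2-o1,rcond=None)[0]
    p,q=o1+s[0]*v1,o2+s[1]*v2;return (p+q)/2,np.linalg.norm(p-q)
def proj(n,P):
    c,R,t=cam(n);d=np.array([c["k1"],0,0,0,0],float)
    return cv2.projectPoints(np.array([P],float),R,t,c["camera_matrix"],d)[0].ravel()
E
python3 - <<'E'
from h import *
for n in("scene","side"): print(n,proj(n,monitor.state()["eef_pos"]))
a=cv2.imread("pics/scene0.png")[140:260,150:350];b=cv2.imread("pics/side0.png")[170:330,150:360]
cv2.imwrite("pics/sc.png",cv2.resize(a,None,fx=4,fy=4,interpolation=cv2.INTER_CUBIC))
cv2.imwrite("pics/sd.png",cv2.resize(b,None,fx=3.6,fy=3.6,interpolation=cv2.INTER_CUBIC))
for n,px in(("scene",(178,207)),("side",(338,273))): print(plane(n,px,.14))
for n,px in(("scene",(254,197)),("side",(284,207))): print(plane(n,px,.137))
E
```

```text
scene [-20.95682823 171.59386338]
side [587.39500157 644.26938375]
[0.47421694 0.18172605 0.14      ]
[0.47431271 0.19373371 0.14      ]
[0.60839091 0.07451484 0.137     ]
[0.60538165 0.07806463 0.137     ]
```

View pics/sc.png

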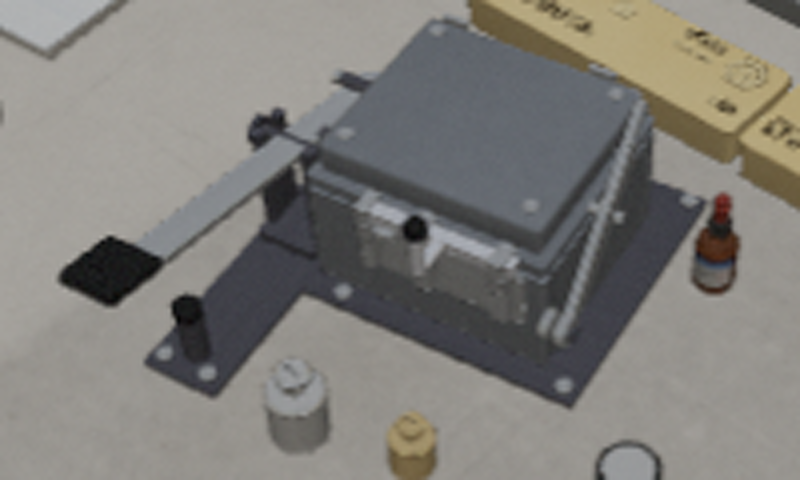

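View pics/sd.png

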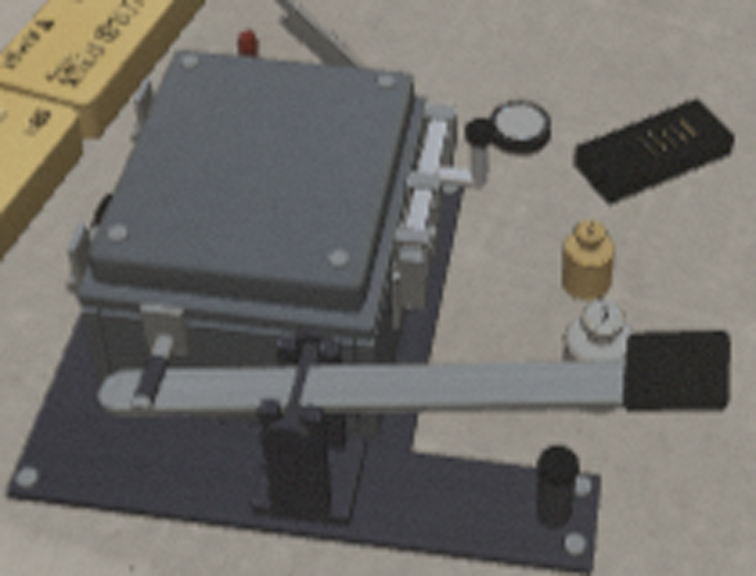

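The scene crop shows the knob at full-picture pixel (253.8,197.2) and the pad at (177.7,207). The side crop gives the knob at (283.6,206.7) and the pad at (338.3,272.5). Four hood screws are visible in both, which gives the yaw.

```bash
python3 - <<'E'
from h import *
np.set_printoptions(precision=4,suppress=True)
S=lambda x,y:(150+(x+.5)/4-.5,140+(y+.5)/4-.5); D=lambda x,y:(150+(x+.5)/3.6-.5,170+(y+.5)/3.6-.5)
sc=[(437,30),(346,133),(616,93),(531,205)];sd=[(118,233),(339,258),(190,62),(386,80)]
H=[]
for a,b in zip(sc,sd):
    p,e=tri(S(*a),D(*b));H.append(p);print("hood",p,e)
H=np.array(H);x=H[0]-H[1]+H[2]-H[3];yaw=np.arctan2(x[1],x[0]);y=H[0]-H[2]+H[1]-H[3];print("yaw",yaw,np.arctan2(-y[0],y[1]))
c=H.mean(0)[:2]
k,e=tri(S(415,229),D(481,132));print("knob",k,e)
p,e=tri(S(111,268),D(678,369));print("pad",p,e)
pl,e=tri(S(165,354),D(575,545));print("plate screw",pl,e)
pl,e=tri(S(207,373),D(582,485));print("plate screw",pl,e)
R=np.array([[np.cos(yaw),-np.sin(yaw)],[np.sin(yaw),np.cos(yaw)]])
print("centre",c);
for n,q in(("knob",k),("pad",p)):print(n,R.T@(q[:2]-c))
print("pad expected",c+R@[-.2204,.115])
w,_=tri(S(297,370),D(604,315));print("w500",w,R.T@(w[:2]-c))
s=monitor.state();Rt=cv2.Rodrigues(np.zeros(3))[0]
from scipy.spatial.transform import Rotation as Ro
print(Ro.from_quat(np.roll(s["tool_rot"],-1)).as_matrix())
E
```

```text
hood [0.7538 0.1952 0.1253] 8.10845786859268e-05
hood [0.6465 0.1719 0.125 ] 0.0006823786113569234
hood [0.7807 0.0681 0.1251] 0.001041336522141751
hood [0.6731 0.045  0.1257] 0.0001694922622754658
yaw 0.21198447583437569 0.20710874494381024
knob [0.6077 0.0762 0.1365] 0.0005492674532232161
pad [0.4757 0.1879 0.135 ] 0.001061430370812355
plate screw [0.5081 0.2118 0.0087] 0.0003405893086404397
plate screw [0.5145 0.1785 0.0104] 0.0002770157821446177
centre [0.7135 0.12  ]
knob [-0.1127 -0.0206]
pad [-0.2182  0.1164]
pad expected [0.4739 0.1861]
w500 [0.5287 0.1056 0.0579] [-0.1837  0.0247]
[[-0.9321  0.3623 -0.0006]
 [ 0.3623  0.9321 -0.0015]
 [ 0.     -0.0017 -1.    ]]
```

```bash
python3 -m jog '[[0,0,0,0,0,-8.3],[0,0,0,0,0,-16.6],[0,0,0,0,0,-24.9],[0,0,0,0,0,-33.3],[0,0,0,0,0,-33.3]]' -1 20; python3 - <<'E'
from h import *
from scipy.spatial.transform import Rotation as Ro
np.set_printoptions(precision=4,suppress=True)
s=monitor.state();M=Ro.from_quat(np.roll(s["tool_rot"],-1)).as_matrix();print(M,s["eef_pos"],s["joint_pos"])
print("to prepush",M.T@(np.array([.5943,.1245,.23])-s["eef_pos"]))
E
```

```text
time_s: 0.6
eef_pos: [0.2083, 0.5357, 0.2309]
tool_rot: [-0.0, -0.105, 0.994, -0.0]
contact_force: [0.1, 0.5, -1.2]
grip_width: 0.146
grip_force: 0.0
[[-0.978  -0.2086 -0.0004]
 [-0.2086  0.978  -0.0009]
 [ 0.0005 -0.0008 -1.    ]] [0.2083 0.5357 0.2309] [ 1.18    0.32    1.5651 -0.      1.2574 -0.6009]
to prepush [-0.2918 -0.4827  0.0011]
```

```bash
python3 -m jog '[[-0.025,-0.041,0,0,0,0],[-0.05,-0.082,0,0,0,0],[-0.075,-0.124,0,0,0,0],[-0.1,-0.165,0,0,0,0],[-0.125,-0.206,0,0,0,0]]' && python3 -m jog '[[-0.025,-0.041,0,0,0,0],[-0.05,-0.082,0,0,0,0],[-0.075,-0.124,0,0,0,0],[-0.1,-0.165,0,0,0,0],[-0.125,-0.206,0,0,0,0]]' && python3 -m jog '[[-0.021,-0.035,0,0,0,0],[-0.042,-0.07,0,0,0,0],[-0.042,-0.07,0,0,0,0],[-0.042,-0.07,0,0,0,0]]'; python3 - <<'E'
from h import *
from scipy.spatial.transform import Rotation as Ro
np.set_printoptions(precision=4,suppress=True)
s=monitor.state();M=Ro.from_quat(np.roll(s["tool_rot"],-1)).as_matrix();print(s["joint_pos"])
print("to prepush",M.T@(np.array([.5943,.1245,.118])-s["eef_pos"]))
E
```

```text
time_s: 1.1
eef_pos: [0.3745, 0.359, 0.2312]
tool_rot: [-0.0, -0.103, 0.995, 0.0]
contact_force: [0.5, 1.2, -0.2]
grip_width: -0.002
grip_force: 0.0
time_s: 1.6
eef_pos: [0.5399, 0.1835, 0.2312]
tool_rot: [-0.0, -0.103, 0.995, 0.0]
contact_force: [1.3, 0.3, -0.3]
grip_width: 0.0
grip_force: 0.0
time_s: 2.0
eef_pos: [0.5946, 0.1249, 0.2306]
tool_rot: [-0.001, -0.103, 0.995, 0.0]
contact_force: [-0.5, 0.4, -0.1]
grip_width: -0.003
grip_force: 0.0
[ 0.1878  0.3723  1.4865  0.0006  1.2841 -1.5894]
to prepush [ 0.0002 -0.0004  0.1126]
```

```bash
python3 -m jog '[[0,0,0.04,0,0,0],[0,0,0.08,0,0,0],[0,0,0.105,0,0,0],[0,0,0.112,0,0,0],[0,0,0.112,0,0,0]]'; python3 - <<'E'
from h import *
for n in("scene","side"): cv2.imwrite(f"pics/{n}1.png",read_camera(n)); print(proj(n,monitor.state()["eef_pos"]))
a=cv2.imread("pics/scene1.png")[140:260,180:300];b=cv2.imread("pics/side1.png")[150:270,220:340]
cv2.imwrite("pics/v1.png",np.hstack([cv2.resize(i,None,fx=3.3,fy=3.3,interpolation=cv2.INTER_CUBIC) for i in(a,b)]))
E
```

```text
time_s: 2.5
eef_pos: [0.5936, 0.1265, 0.1188]
tool_rot: [-0.001, -0.105, 0.994, 0.0]
contact_force: [-0.0, -0.1, -0.1]
grip_width: -0.002
grip_force: 0.0
[234.33489929 194.74850597]
[280.17879809 232.29403193]
```

View pics/v1.png

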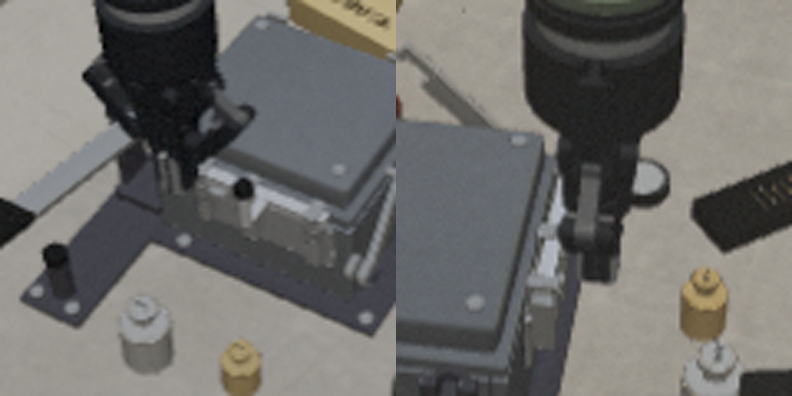

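The crop shows the closed fingertips in front of the box, on the lever side of the knob (the knob is at crop (243,188)). They are clear of the guides, so I start pushing.

```bash
python3 -m jog '[[0,-0.012,0,0,0,0],[0,-0.022,0,0,0,0],[0,-0.028,0,0,0,0],[0,-0.032,0,0,0,0],[0,-0.036,0,0,0,0]]'; python3 -m jog '[[0,-0.004,0,0,0,0],[0,-0.008,0,0,0,0],[0,-0.012,0,0,0,0],[0,-0.012,0,0,0,0]]';
```

```text
time_s: 3.1
eef_pos: [0.6024, 0.0901, 0.1198]
tool_rot: [0.0, -0.105, 0.995, 0.0]
contact_force: [-1.0, 1.6, 1.0]
grip_width: -0.001
grip_force: 0.8
time_s: 3.5
eef_pos: [0.6047, 0.078, 0.1192]
tool_rot: [-0.0, -0.105, 0.994, -0.0]
contact_force: [-0.0, 0.2, -0.2]
grip_width: -0.005
grip_force: 0.1
```

```bash
python3 -m jog '[[0,-0.002,0,0,0,0],[0,-0.004,0,0,0,0],[0,-0.004,0,0,0,0]]'; python3 -m jog '[[0,-0.002,0,0,0,0],[0,-0.003,0,0,0,0],[0,-0.003,0,0,0,0]]';  python3 - <<'E'
from h import *
for n in("scene","side"): cv2.imwrite(f"pics/{n}2.png",read_camera(n)); print(proj(n,monitor.state()["eef_pos"]))
a=cv2.imread("pics/scene2.png")[140:260,180:300];b=cv2.imread("pics/side2.png")[150:270,220:340]
cv2.imwrite("pics/v2.png",np.hstack([cv2.resize(i,None,fx=3.3,fy=3.3,interpolation=cv2.INTER_CUBIC) for i in(a,b)]))
E
```

```text
time_s: 3.8
eef_pos: [0.6054, 0.0745, 0.1192]
tool_rot: [-0.0, -0.105, 0.994, -0.0]
contact_force: [-0.1, 1.1, -0.2]
grip_width: 0.003
grip_force: 0.4
time_s: 4.1
eef_pos: [0.606, 0.0716, 0.1192]
tool_rot: [-0.0, -0.105, 0.994, -0.0]
contact_force: [0.7, 1.2, -0.4]
grip_width: 0.002
grip_force: 0.5
[254.68122633 203.44589422]
[284.63820065 211.53105045]
```

View pics/v2.png

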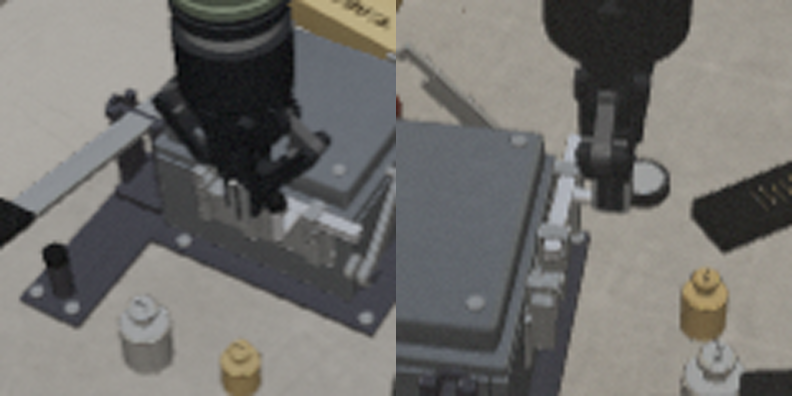

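The bolt has slid: its end now sticks out at crop (345,232), and the knob is near crop (270,200). I keep pushing towards the end stop.

```bash
python3 -m jog '[[0,-0.002,0,0,0,0],[0,-0.004,0,0,0,0],[0,-0.006,0,0,0,0],[0,-0.006,0,0,0,0]]'; python3 - <<'E'
from h import *
print(plane("scene",(262,200.5),.137), monitor.state()["eef_pos"])
E
python3 -m jog '[[0,-0.002,0,0,0,0],[0,-0.003,0,0,0,0],[0,-0.003,0,0,0,0]]'
```

```text
time_s: 4.6
eef_pos: [0.6067, 0.0685, 0.1192]
tool_rot: [-0.0, -0.104, 0.995, 0.003]
contact_force: [-1.0, 10.2, -0.3]
grip_width: -0.003
grip_force: 5.1
[0.6121622  0.05325043 0.137     ] [0.6067234  0.0684624  0.11923159]
time_s: 4.9
eef_pos: [0.6068, 0.0681, 0.1192]
tool_rot: [-0.001, -0.104, 0.995, 0.005]
contact_force: [-2.4, 17.7, -0.7]
grip_width: -0.0
grip_force: 8.8
```

```bash
python3 -m jog '[[0,0.02,0,0,0,0],[0,0.035,0,0,0,0],[0,0.04,-0.03,0,0,0],[0,0.04,-0.075,0,0,0],[0,0.04,-0.11,0,0,0]]'; python3 -m jog '[[0.03,0.036,0,0,0,0],[0.06,0.072,0,0,0,0],[0.09,0.1,0,0,0,0],[0.104,0.107,0,0,0,0],[0.104,0.107,0,0,0,0]]'; python3 - <<'E'
from h import *
from scipy.spatial.transform import Rotation as Ro
np.set_printoptions(precision=4,suppress=True)
for n in("scene","side"): cv2.imwrite(f"pics/{n}3.png",read_camera(n))
s=monitor.state();M=Ro.from_quat(np.roll(s["tool_rot"],-1)).as_matrix();print(M.T@(np.array([.475,.187,.145])-s["eef_pos"]),s["joint_pos"])
a=cv2.imread("pics/scene3.png")[130:250,150:300];b=cv2.imread("pics/side3.png")[150:300,250:370]
cv2.imwrite("pics/v3.png",np.hstack([cv2.resize(a,(450,360),interpolation=2),cv2.resize(b,(288,360),interpolation=2)]))
E
```

```text
time_s: 5.4
eef_pos: [0.5999, 0.1022, 0.2314]
tool_rot: [0.001, -0.105, 0.994, -0.0]
contact_force: [0.2, -0.2, 0.2]
grip_width: 0.0
grip_force: 0.0
time_s: 5.9
eef_pos: [0.4741, 0.1852, 0.2298]
tool_rot: [0.0, -0.106, 0.994, -0.0]
contact_force: [0.9, -1.4, 0.3]
grip_width: -0.001
grip_force: 0.0
[0.0012 0.0027 0.0847] [ 0.3478  0.2193  1.7101 -0.001   1.2104 -1.4333]
```

View pics/v3.png

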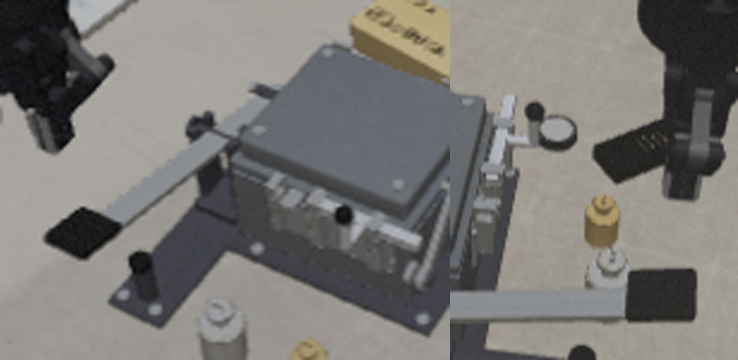

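The bolt is at its end stop: the knob is at crop (344,215) in the scene view, and the fingers are away above the pad. Now I press the pad.

```bash
python3 -m jog '[[0,0.002,0.04,0,0,0],[0,0.002,0.07,0,0,0],[0,0.002,0.082,0,0,0],[0,0.002,0.086,0,0,0],[0,0.002,0.09,0,0,0]]'; python3 -m jog '[[0,0,0.004,0,0,0],[0,0,0.008,0,0,0],[0,0,0.012,0,0,0],[0,0,0.016,0,0,0],[0,0,0.02,0,0,0]]'
```

```text
time_s: 6.5
eef_pos: [0.4765, 0.1868, 0.1399]
tool_rot: [0.001, -0.105, 0.995, 0.0]
contact_force: [-1.5, 0.0, 4.7]
grip_width: -0.0
grip_force: 2.0
time_s: 7.0
eef_pos: [0.4748, 0.187, 0.1217]
tool_rot: [0.0, -0.105, 0.994, 0.0]
contact_force: [-5.3, -1.2, 10.0]
grip_width: 0.001
grip_force: 4.5
```

```bash
python3 -m jog '[[0.001,0,0.005,0,0,0],[0.001,0,0.01,0,0,0],[0.002,0,0.015,0,0,0],[0.002,0,0.02,0,0,0],[0.002,0,0.024,0,0,0]]'; python3 -m jog '[[0,0,0.004,0,0,0],[0,0,0.008,0,0,0],[0,0,0.012,0,0,0],[0,0,0.015,0,0,0],[0,0,0.017,0,0,0]]'; python3 - <<'E'
from h import *
for n in("scene","side"): cv2.imwrite(f"pics/{n}4.png",read_camera(n))
E
```

```text
time_s: 7.5
eef_pos: [0.4725, 0.1864, 0.0967]
tool_rot: [-0.001, -0.105, 0.994, 0.0]
contact_force: [-5.4, -1.0, 7.2]
grip_width: 0.004
grip_force: 3.5
time_s: 8.0
eef_pos: [0.4725, 0.1865, 0.0799]
tool_rot: [-0.001, -0.105, 0.994, 0.0]
contact_force: [-6.7, -0.3, 7.1]
grip_width: 0.003
grip_force: 4.5
```

```bash
python3 -m jog '[[0.001,0,0.003,0,0,0],[0.001,0,0.005,0,0,0],[0.001,0,0.007,0,0,0],[0.001,0,0.009,0,0,0],[0.001,0,0.009,0,0,0]]'; python3 -m jog '[[0,0,0.002,0,0,0],[0,0,0.004,0,0,0],[0,0,0.005,0,0,0],[0,0,0.005,0,0,0],[0,0,0.005,0,0,0]]';  python3 - <<'E'
from h import *
for n in("scene","side"): cv2.imwrite(f"pics/{n}5.png",read_camera(n))
a=cv2.imread("pics/scene5.png")[120:260,150:350];b=cv2.imread("pics/side5.png")[150:330,150:360]
cv2.imwrite("pics/v5.png",np.hstack([cv2.resize(a,(420,294),interpolation=2),cv2.resize(b,(378,324),interpolation=2)[:294]]))
E
```

```text
time_s: 8.6
eef_pos: [0.4728, 0.1866, 0.0713]
tool_rot: [0.001, -0.105, 0.994, 0.0]
contact_force: [-4.2, -0.3, 7.7]
grip_width: -0.002
grip_force: 4.0
time_s: 9.1
eef_pos: [0.4732, 0.1868, 0.0668]
tool_rot: [0.001, -0.105, 0.994, 0.001]
contact_force: [-4.7, -0.6, 9.6]
grip_width: 0.001
grip_force: 5.4
```

View pics/v5.png

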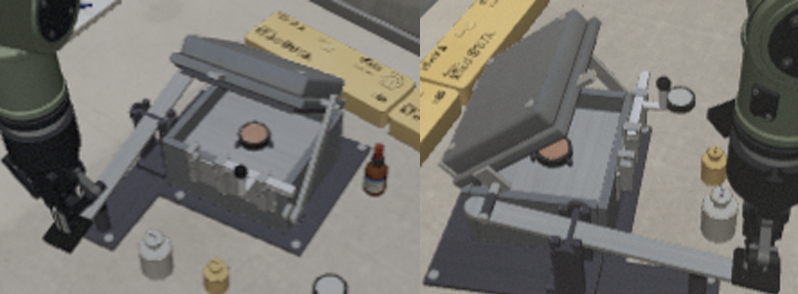

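The hood is wide open, with the lever nearly down on its stop. I press slightly further, then ease off slowly while watching the force, to be sure the stay carries the hood.

```bash
python3 -m jog '[[0,0,0.001,0,0,0],[0,0,0.002,0,0,0],[0,0,0.002,0,0,0],[0,0,0.002,0,0,0]]'; python3 -m jog '[[0,0,-0.003,0,0,0],[0,0,-0.006,0,0,0],[0,0,-0.009,0,0,0],[0,0,-0.011,0,0,0],[0,0,-0.011,0,0,0]]';python3 -m jog '[[0,0,-0.002,0,0,0],[0,0,-0.004,0,0,0],[0,0,-0.004,0,0,0]]'
```

```text
time_s: 9.6
eef_pos: [0.4734, 0.1869, 0.0655]
tool_rot: [0.002, -0.105, 0.994, 0.001]
contact_force: [-5.3, -1.0, 14.3]
grip_width: -0.001
grip_force: 7.9
time_s: 10.1
eef_pos: [0.4726, 0.1865, 0.0739]
tool_rot: [0.001, -0.105, 0.994, 0.0]
contact_force: [-1.6, -0.1, 3.6]
grip_width: -0.001
grip_force: 2.2
time_s: 10.4
eef_pos: [0.4727, 0.1864, 0.0773]
tool_rot: [0.001, -0.105, 0.994, 0.0]
contact_force: [-0.1, 0.8, 0.5]
grip_width: -0.0
grip_force: 0.0
```

The force is gone at 77 mm, so the stay holds the hood. I retreat and check.

```bash
python3 -m jog '[[0,0,-0.01,0,0,0],[0,0,-0.04,0,0,0],[0,0,-0.08,0,0,0],[0,0,-0.12,0,0,0],[0,0,-0.15,0,0,0]]'; python3 -m jog '[[0.03,0.03,0,0,0,0],[0.06,0.06,0,0,0,0],[0.08,0.09,0,0,0,0],[0.08,0.09,0,0,0,0],[0.08,0.09,0,0,0,0]]';python3 -m jog '[[0,0,0,0,0,0],[0,0,0,0,0,0],[0,0,0,0,0,0],[0,0,0,0,0,0],[0,0,0,0,0,0]]';  python3 - <<'E'
from h import *
for n in("scene","side"): cv2.imwrite(f"pics/{n}6.png",read_camera(n))
a=cv2.imread("pics/scene6.png")[120:260,150:350];b=cv2.imread("pics/side6.png")[150:330,150:360]
cv2.imwrite("pics/v6.png",np.hstack([cv2.resize(a,(420,294),interpolation=2),cv2.resize(b,(378,324),interpolation=2)[:294]]))
E
```

```text
time_s: 10.9
eef_pos: [0.4728, 0.1865, 0.2305]
tool_rot: [0.002, -0.105, 0.994, 0.0]
contact_force: [-0.4, 0.0, -0.3]
grip_width: -0.002
grip_force: 0.0
time_s: 11.4
eef_pos: [0.3751, 0.258, 0.2279]
tool_rot: [0.001, -0.106, 0.994, 0.0]
contact_force: [-0.2, 0.4, -0.8]
grip_width: -0.002
grip_force: 0.0
time_s: 11.9
eef_pos: [0.3755, 0.2574, 0.2272]
tool_rot: [-0.0, -0.105, 0.995, -0.0]
contact_force: [0.3, 0.4, 0.8]
grip_width: 0.001
grip_force: 0.0
```

View pics/v6.png

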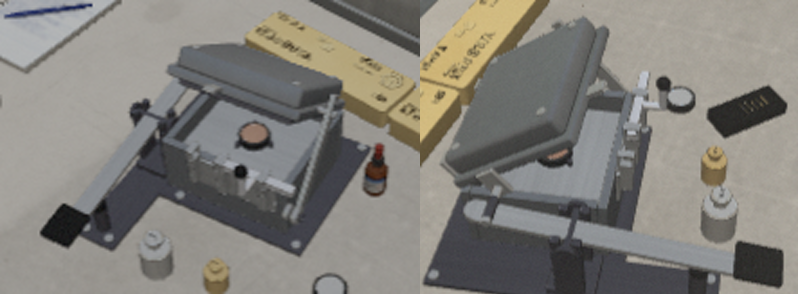

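The hood stays propped open with the robot clear. The lever sits in its saddle with the pad at crop (758,263), the knob is at crop (240,172) at its end stop, and the surrounding objects have not moved.

```bash
python3 -c "
from station import ticket
print(ticket.hand_in())"
```

```text
the job is handed in; nothing more can be done
None
```

The job is handed in at about 12 s: the bolt is pushed to its end stop, the hood stands propped open on its stay, the lever is down in its saddle, and the things round the box look unmoved in the final pictures.

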